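Stand the bench supplies in their fitted spill trays

ROBOT

A 7-joint arm with a two-finger parallel gripper is mounted at the origin on a cart in front of the work surface, level with it; the furniture and walls round the work are solid. World frame = base frame: x ahead of the robot, y to its left, z up, the work surface at z = 0. Lengths are in m, angles in rad, forces in N, time in s.
With the tool pointing down it reaches from about 0.35 to 0.9 m from the base axis. Payload 8.1 kg.
Tool frame: the origin (TCP) lies between the finger pads; the fingertips stand 11 mm ahead of it and the grasp point (between the pads) lies 8 mm behind it; z points along the fingers, y is the line along which they close (so a half turn about z gives the same grasp; the last joint's range is limited). The gripper opens to 92 mm and grips with 3 to 60 N. Pads are 19 mm wide; open, the fingers measure 130 mm over their backs; the gripper's body (75 mm by 190 mm) begins 47 mm behind the grasp point.
Start: joints at [1.018, 0.434, 0.025, 1.573, -0.012, 1.134, -0.075], TCP at [0.272, -0.563, 0.238] pointing down, gripper open.
Joint ranges: [-2.62, 2.62], [-0.44, 2.09], [-1.27, 1.32], [0.08, 2.57], [-1.32, 4.46], [0.12, 2], [-2.74, 2.74]. Speed limits (rad/s): [2.22, 2.22, 3.01, 3.01, 3.14, 3.14, 3.14].

INTERFACE

Orientations are given as a rotation vector (axis times angle).
In Python, from cell import observe, get_image, camera_params, sign_off gives the robot as it stands.
- The arm moves only by the shell command python3 -m pendant 'ROWS' [FORCE]. ROWS is JSON, one flat list of numbers, 7 for each row, row after row: the shift along the tool's x, y, z in m, then the turn, a rotation vector about the tool's x, y, z in rad, then the finger opening in m, from 0 to 0.0918. In form: [dx, dy, dz, rx, ry, rz, jaw, dx, dy, dz, rx, ry, rz, jaw, ...]. A call has 1 to 10 rows; each row shifts and turns the commanded pose from where the row before left it, along the tool's axes as they then stand; what a row does not reach is not made up. A row lasts 1/8 s, in which the tool goes at most 62.5 mm and 10.7 degrees, less where a joint would pass 70% of its speed; a pose out of reach is approached as far as the arm can. A call is refused whole if a number of a shift passes 0.0625 or a number of a turn 0.188, either way. A call with a gripper value outside its range is refused whole. The fingers move at their own pace and stop on an object; FORCE is the grip in N (left out, the last holds). Time passes only in rows, so rows that do not move let the fingers close. It gives the time, the measured TCP pose, the force, the opening and the grip force at its end, in the units of the state.
- observe(): the state, without advancing time (a new reading comes with each control period).
- get_image(name): name is "side" or "top" or "wrist"; returns the picture (480x640x3 uint8, red, green, blue); there is no depth.
- camera_params(name): a dict with "intrinsics" (3x3 intrinsics, pixels), "eye" and "rotation" of the camera in the world; the wrist camera has in their place "T_tool_cam" (4x4, takes a point from camera to tool coordinates, whose origin is the TCP and whose axes are the flange's). Camera axes: x right, y down, z forward; pixel columns grow to the right and rows downward; lengths in m; the calibration is good to about 2 mm. A picture is of the moment at which its call begins: read the wrist's pose just before it. camera_params takes no time and is no camera call.
- sign_off(): hands the job in; it is judged then, once.
The state is a dict: "clock": time; "joints": joint angles; "dq": joint speeds; "joint_efforts": joint torques, N m; "position": TCP position; "ee_rot": TCP orientation; "force": force on the tool from outside, world axes, zero at the start; "ft_torque": the same for the moment, N m; "width": opening from 0.0 (shut) to 1.0 (fully open); "gripper_force": force on a finger pad.
Only numpy, scipy, OpenCV 4.12 (cv2) and the standard library are available. Lean on these libraries where they do the work, as an engineer would, in place of code of your own. Each camera call takes 0.05 s, during which the arm holds its last target. There are 200 camera calls.

TASK

Tidy the front of the bench: stand the large amber bottle, the white-capped bottle, the small amber dropper bottle and the white carton each in the grey spill tray of its own size and shape (large, medium and small round trays for the bottles by their size, the long tray for the carton). Each ends upright and flat on its tray's floor; do not tip a bottle or the carton over, and leave the conical flask and the glass beaker standing where they are.

Things in the scene. Friction and masses are not known exactly. Their poses are not given: they have to be found in the camera images.
- amber: Large amber reagent bottle with a black cap, 150 mm tall. Body diameter 60 mm up to z = 109 mm, with a rounded shoulder; cap and neck, grippable diameter 39 mm from z = 109 to 147 mm. Mass 0.24 to 0.48 kg. Stands upright, origin at the centre of its underside, z up. Gripping it by the cap from above is easiest.
- white_bottle: Clear plastic bottle with a white label and cream-white cap, 128 mm tall. Body diameter 46 mm up to z = 90 mm; cap and neck, grippable diameter 31 mm from z = 90 to 125 mm. Mass about 0.1 kg. Stands upright, origin at the centre of its underside, z up. Gripping it by the cap from above is easiest.
- dropper_bottle: Small amber bottle with a black cap, 73 mm tall. Body diameter 33 mm up to z = 38 mm; cap and neck, grippable diameter 24 mm from z = 38 to 70 mm. Mass about 0.04 kg. Its underside is 1 mm below its origin. Stands upright, origin at the centre of its underside, z up. Gripping it by the cap from above is easiest.
- carton: White carton with a green band, a closed box 56 (x) x 110 (y) x 56 (z) mm, about 0.14 kg. Origin at the centre of its underside; its y axis is its long axis, so grip it across x. At the start its yaw is within 0.3 rad of zero.
- tray_large: Shallow round grey plastic spill tray, fixed to the worktop: 84 mm over its rim, inner diameter 76 mm, rim 13 mm above the worktop, inner floor 4 mm above the worktop. Origin at the centre of its underside. It belongs to the large amber bottle (60 mm).
- tray_medium: Shallow round grey plastic spill tray, fixed to the worktop: 70 mm over its rim, inner diameter 62 mm, rim 13 mm above the worktop, inner floor 4 mm above the worktop. Origin at the centre of its underside. It belongs to the white-capped bottle (46 mm).
- tray_small: Shallow round grey plastic spill tray, fixed to the worktop: 57 mm over its rim, inner diameter 49 mm, rim 13 mm above the worktop, inner floor 4 mm above the worktop. Origin at the centre of its underside. It belongs to the small dropper bottle (33 mm).
- tray_long: Shallow rectangular grey plastic spill tray, fixed to the worktop: 80 (x) x 134 (y) mm over its rim, inside 72 x 126 mm, rim 13 mm above the worktop, inner floor 4 mm above the worktop. Origin at the centre of its underside, y axis along its long side, yaw within 0.3 rad of zero. It belongs to the carton (either way round).
- flask: Bystander: conical glass flask with a red stopper, 65 mm diameter, 112 mm tall, loose. Origin at the centre of its underside. To be left alone.
- beaker: Bystander: empty glass beaker, 55 x 59 mm, 68 mm tall, loose. Origin at the centre of its underside. To be left alone.
Mind the look-alikes: they are no part of the job. Several things look just like the dropper_bottle: the one meant starts farthest to the robot's left.

How it is judged:
By the outcome, as a careful person would: the job done as asked, in the order asked, and still so for the second after the job is handed in, with the robot touching nothing.
It also fails if it takes over 112 s, if anything falls off the work surface, if the arm or the gripper's body presses on something with over 40 N, if the wrist force passes 120 N, or if a joint passes its speed limit or range.

## Working session

There is one attempt and no reset: what is moved stays moved. The work goes in short steps, Python scripts to look and compute and a shell command to move; the robot and the scene stay as the last step left them, time stands still between calls to the robot, and variables do not carry over. Pictures are saved under pics/ and viewed, at most 14 in all, crops included, and the job is handed in when it is done.

```bash
mkdir -p pics; ls
python3 - <<'E'
from cell import *
import cv2
s=observe();print({k:s[k] for k in('clock','position','ee_rot','width','force')})
for n in('top','side','wrist'):
    cv2.imwrite(f'pics/{n}0.png',get_image(n)[:,:,::-1]); print(n,camera_params(n))
E
```

```text
pics
{'clock': 0.0, 'position': array([ 0.27148767, -0.56238864,  0.23695377]), 'ee_rot': array([-3.06100794e+00, -7.00239875e-01,  7.58306188e-04]), 'width': 0.999461921815625, 'force': array([-0.44698148, -0.03133254, -0.64597807])}
top {'intrinsics': array([[500.73745484,   0.        , 323.34224101],
       [  0.        , 500.73745484, 248.4925102 ],
       [  0.        ,   0.        ,   1.        ]]), 'eye': array([0.35154586, 0.01434509, 1.06320193]), 'rotation': array([-2.17449291,  2.14374182, -0.09812885])}
side {'intrinsics': array([[563.75843932,   0.        , 322.07954414],
       [  0.        , 563.75843932, 238.76634108],
       [  0.        ,   0.        ,   1.        ]]), 'eye': array([0.51185612, 0.93875672, 0.79106468]), 'rotation': array([-0.03255872, -2.812991  ,  1.32482935])}
wrist {'intrinsics': array([[352.52939539,   0.        , 323.63565888],
       [  0.        , 352.52939539, 238.26673069],
       [  0.        ,   0.        ,   1.        ]]), 'T_tool_cam': array([[ 1.86396777e-05, -9.69680479e-01, -2.44376284e-01,
         6.72203186e-02],
       [ 9.99998582e-01, -3.93469691e-04,  1.63755469e-03,
        -5.34168027e-05],
       [-1.68405948e-03, -2.44375968e-01,  9.69679097e-01,
        -1.46400967e-01],
       [ 0.00000000e+00,  0.00000000e+00,  0.00000000e+00,
         1.00000000e+00]])}
```

View pics/top0.png

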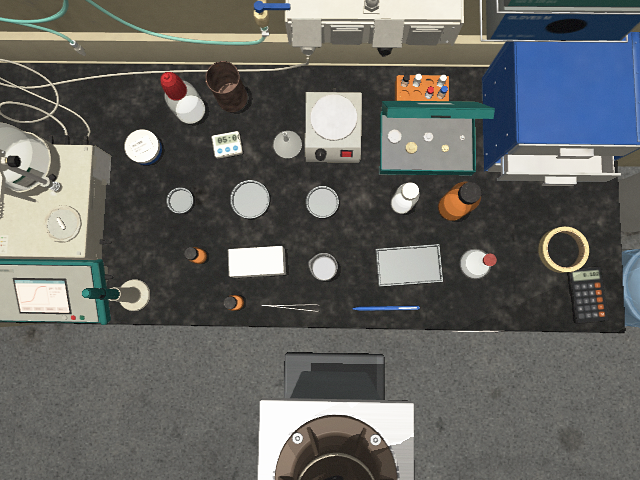

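View pics/side0.png

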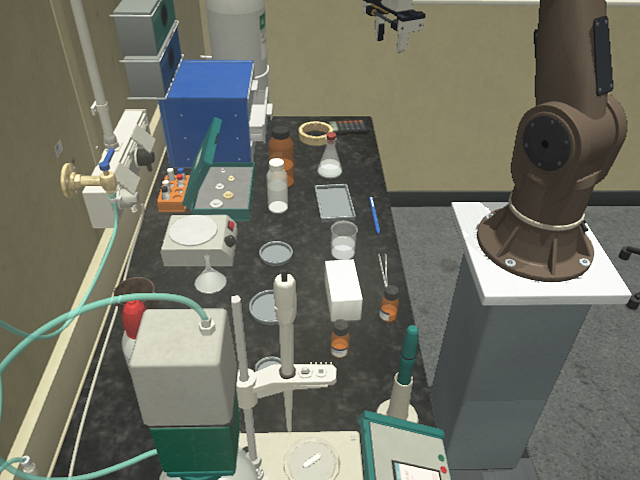

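The top view shows the trays at (180,201) small, (250,199) large, (322,202) medium and (409,265) long. The amber bottle is near (460,200), the white bottle near (405,198) and the carton at (257,262). There are two droppers, at (196,255) and (234,303), and the left one is the target. The side view agrees. The beaker is at (323,267) and the flask at (476,263).

```bash
cat > h.py <<'E'
import numpy as np,cv2
from cell import *
from scipy.spatial.transform import Rotation as R
def cam(n,s=None):
    p=camera_params(n);K=p['intrinsics']
    if n=='wrist':
        Rt=R.from_rotvec(s['ee_rot']).as_matrix();T=p['T_tool_cam']
        return K,Rt@T[:3,:3],Rt@T[:3,3]+s['position']
    return K,R.from_rotvec(p['rotation']).as_matrix(),p['eye']
def ray(c,u,v,z):
    K,r,e=c;d=r@np.linalg.inv(K)@[u,v,1];return e+d*(z-e[2])/d[2]
def proj(c,P):
    K,r,e=c;q=K@(r.T@(np.array(P)-e));return q[:2]/q[2]
E
python3 - <<'E'
from h import *
im=cv2.imread('pics/top0.png');c=cam('top')
hsv=cv2.cvtColor(im,cv2.COLOR_BGR2HSV)
fg=((hsv[...,2]>95)).astype(np.uint8)*255
cs,_=cv2.findContours(fg[170:322,105:540],cv2.RETR_EXTERNAL,cv2.CHAIN_APPROX_NONE,offset=(105,170))
for k in cs:
    if cv2.contourArea(k)<150: continue
    (u,v),(w,h),a=cv2.minAreaRect(k)
    print(np.round([u,v,w,h,a],1),[ray(c,u,v,z).round(4)[:2] for z in(0,.013,.056)])
big=cv2.resize(im[170:320,150:300],None,fx=4,fy=4,interpolation=cv2.INTER_CUBIC)
b2=cv2.resize(im[170:320,370:520],None,fx=4,fy=4,interpolation=cv2.INTER_CUBIC)
cv2.imwrite('pics/cropA.png',cv2.resize(np.hstack([big,b2]),(800,400)))
E
```

```text
[385.5 308.    4.   67.   90. ] [array([ 0.341 , -0.1008]), array([ 0.3411, -0.0994]), array([ 0.3415, -0.0947])]
[129.9 292.7  39.8  31.8  26.6] [array([0.365 , 0.4422]), array([0.3649, 0.437 ]), array([0.3643, 0.4197])]
[323.1 266.2  27.3  26.8  63.4] [array([0.4273, 0.0319]), array([0.4263, 0.0317]), array([0.4233, 0.031 ])]
[476.9 264.   34.5  29.1  18.4] [array([ 0.4366, -0.2938]), array([ 0.4356, -0.29  ]), array([ 0.4321, -0.2776])]
[256.1 261.3  29.4  57.1  86.6] [array([0.4357, 0.175 ]), array([0.4346, 0.1731]), array([0.4312, 0.1666])]
[408.7 264.8  37.9  64.9  85.7] [array([ 0.4327, -0.1498]), array([ 0.4317, -0.1478]), array([ 0.4284, -0.1411])]
[179.5 200.5  25.   25.   90. ] [array([0.5656, 0.3453]), array([0.563 , 0.3413]), array([0.5543, 0.3279])]
[322.  201.5  31.   32.   90. ] [array([0.5671, 0.0364]), array([0.5644, 0.0361]), array([0.5557, 0.0352])]
[458.3 202.8  29.7  40.3  45. ] [array([ 0.5679, -0.2563]), array([ 0.5652, -0.253 ]), array([ 0.5565, -0.2421])]
[404.9 197.3  22.6  33.8  36.9] [array([ 0.5784, -0.142 ]), array([ 0.5756, -0.1401]), array([ 0.5665, -0.1338])]
[249.3 198.6  38.   38.5  63.4] [array([0.5716, 0.1938]), array([0.5689, 0.1916]), array([0.56  , 0.1844])]
[512.5 175.   10.   53.   90. ] [array([ 0.6301, -0.3737]), array([ 0.6267, -0.369 ]), array([ 0.6154, -0.3533])]
```

View pics/cropA.png

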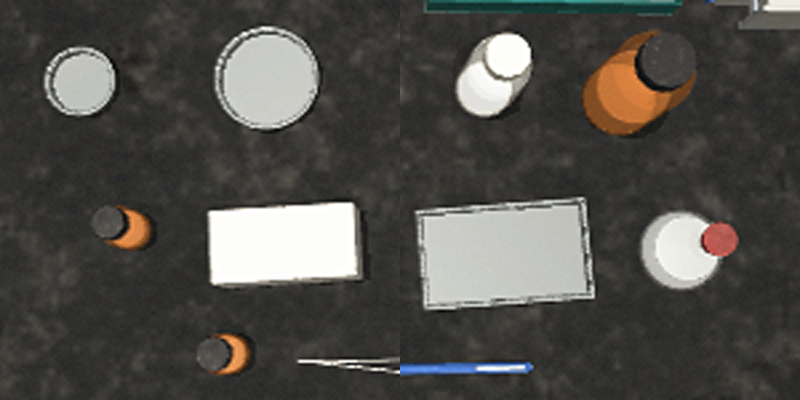

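The crop shows cap tops at (470.1,192.5) for amber, (410.9,190.6) for white and (190.9,253.2) for the dropper. Next I'll measure positions and the blue box clearance near the amber bottle.

Run:
```python
from h import *
im=cv2.imread('pics/top0.png');c=cam('top')
hsv=cv2.cvtColor(im,cv2.COLOR_BGR2HSV)
print('tool R',R.from_rotvec(observe()['ee_rot']).as_matrix().round(3))
for n,u,v,z in(('amber',470.1,192.5,.15),('white',410.9,190.6,.128),('drop',190.9,253.2,.072),('drop2',230.5,302.5,.072)):
    print(n,ray(c,u,v,z).round(4))
g=hsv[...,2]
def rect(x0,y0,x1,y1,t,z):
    k,_=cv2.findContours((g[y0:y1,x0:x1]>t).astype(np.uint8),0,cv2.CHAIN_APPROX_NONE,offset=(x0,y0))
    k=max(k,key=cv2.contourArea);b=cv2.boxPoints(cv2.minAreaRect(k))
    P=np.array([ray(c,*q,z)[:2] for q in b]);m=P.mean(0)
    e=[P[1]-P[0],P[2]-P[1]];e=max(e,key=np.linalg.norm)
    print(m.round(4),np.linalg.norm(P[1]-P[0]).round(4),np.linalg.norm(P[2]-P[1]).round(4),'yaw',np.arctan(-e[0]/e[1]).round(3))
rect(215,235,300,290,215,.056); rect(365,235,450,300,95,.013)
for n,(u,v),z in(('L',(249.3,198.6),.013),('M',(322,201.5),.013),('S',(179.5,200.5),.013)):print(n,ray(c,u,v,z).round(4))
s=cv2.imread('pics/side0.png')
a=cv2.resize(im[20:220,440:640],(400,400));b=cv2.resize(s[50:250,130:330],(400,400))
cv2.imwrite('pics/cropB.png',np.hstack([a,b]))
```

```text
tool R [[ 0.901  0.435 -0.001]
 [ 0.435 -0.901  0.001]
 [-0.    -0.001 -1.   ]]
amber [ 0.5569 -0.2402  0.15  ]
white [ 0.5642 -0.1346  0.128 ]
drop [0.4445 0.2951 0.072 ]
drop2 [0.3478 0.2124 0.072 ]
[0.4325 0.168 ] 0.1106 0.0555 yaw 0.075
[ 0.4319 -0.1477] 0.1364 0.0795 yaw 0.089
L [0.5689 0.1916 0.013 ]
M [0.5644 0.0361 0.013 ]
S [0.563  0.3413 0.013 ]
```

View pics/cropB.png

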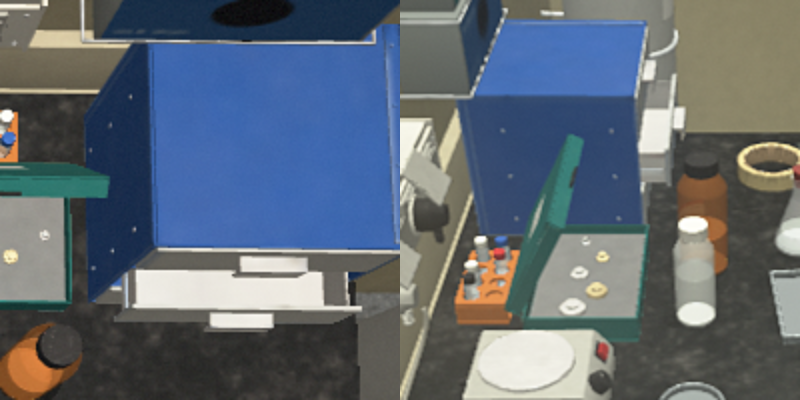

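Blue box front-left corner top view (517,143), base (485,170), which puts its left face at y ≈ -0.31. So I'll keep the tool's y axis along world x. First move: rise and rotate.

```bash
python3 -m pendant '[0,0,-0.01,0,0,-0.18,0.08, 0,0,-0.01,0,0,-0.18,0.08, 0,0,-0.01,0,0,-0.18,0.08, 0,0,-0.01,0,0,-0.18,0.08, 0,0,-0.01,0,0,-0.18,0.08, 0,0,-0.01,0,0,-0.18,0.08, 0,0,0,0,0,-0.041,0.08]' 30
cat > st.py <<'E'
from h import *
import sys
s=observe();M=R.from_rotvec(s['ee_rot']).as_matrix();p=s['position']
print('t',round(s['clock'],2),'p',p.round(4),'yawY',np.degrees(np.arctan2(M[1,1],M[0,1])).round(2),'tz',M[:,2].round(3),'F',np.round(s['force'],1),'w',round(s['width']*.0918,4),'g',round(s['gripper_force'],1))
if len(sys.argv)>3:
    d=M.T@(np.array(list(map(float,sys.argv[1:4])))-p);print('delta tool',d.round(4))
E
python3 st.py 0.557 -0.240 0.26
```

```text
clock: 1.02
position: [0.2717, -0.5631, 0.2983]
ee_rot: [2.217, 2.224, -0.0]
force: [0.1, -0.3, -0.5]
width: 0.871
gripper_force: 0.0
t 1.02 p [ 0.2717 -0.5631  0.2983] yawY 0.18 tz [ 0.    -0.001 -1.   ] F [ 0.1 -0.3 -0.5] w 0.08 g 0.0
delta tool [0.3223 0.2863 0.0382]
```

```bash
python3 -m pendant '[0.036,0.032,0.004,0,0,0,0.08, 0.036,0.032,0.004,0,0,0,0.08, 0.036,0.032,0.004,0,0,0,0.08, 0.036,0.032,0.004,0,0,0,0.08, 0.036,0.032,0.004,0,0,0,0.08, 0.036,0.032,0.004,0,0,0,0.08, 0.036,0.032,0.004,0,0,0,0.08, 0.036,0.032,0.004,0,0,0,0.08, 0.034,0.03,0.006,0,0,0,0.08, 0,0,0,0,0,0,0.08]'
python3 st.py 0.557 -0.240 0.123
python3 - <<'E'
from h import *
s=observe();im=get_image('wrist');cv2.imwrite('pics/w1.png',im[:,:,::-1]);c=cam('wrist',s)
print('pred amber',proj(c,[.5569,-.2402,.15]),'white',proj(c,[.5642,-.1346,.128]))
E
```

```text
clock: 2.28
position: [0.5597, -0.2362, 0.2589]
ee_rot: [-2.213, -2.227, -0.003]
force: [-0.5, -0.1, -0.1]
width: 0.872
gripper_force: 0.0
t 2.27 p [ 0.5597 -0.2362  0.2589] yawY 0.38 tz [-0.     0.003 -1.   ] F [-0.5 -0.1 -0.1] w 0.0801 g 0.0
delta tool [-0.0041 -0.0028  0.1359]
pred amber [317.34569122 245.58962314] white [328.01637271  99.89666629]
```

View pics/w1.png

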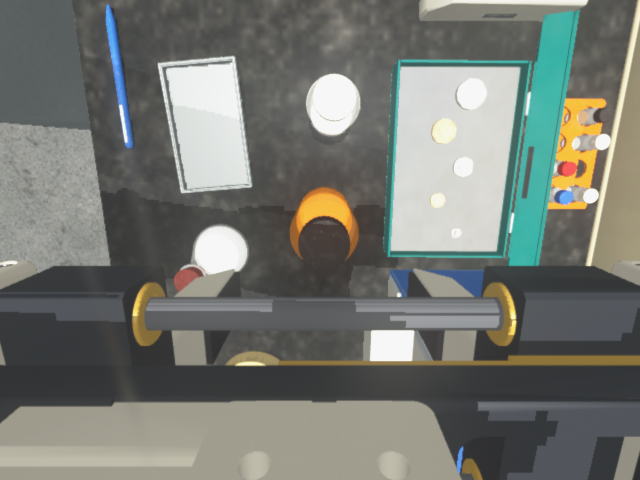

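The wrist view shows the amber cap at (324,241) and the white cap at (334,99). Both sit about 4.7 mm farther in x than the top estimate, so I'll trust the wrist camera for grasps and check the long tray the same way.

```bash
python3 -m pendant '[-0.001,0.002,0.03,0,0,0,0.08, 0,0,0.03,0,0,0,0.08, 0,0,0.03,0,0,0,0.08, 0,0,0.025,0,0,0,0.08, 0,0,0.016,0,0,0,0.08, 0,0,0.005,0,0,0,0.08, 0,0,0,0,0,0,0.03, 0,0,0,0,0,0,0.03, 0,0,0,0,0,0,0.03, 0,0,0,0,0,0,0.03]' 40
python3 st.py
python3 - <<'E'
from h import *
M=R.from_rotvec([-2.213,-2.227,-.003])
s=dict(position=np.array([.5597,-.2362,.2589]),ee_rot=M.as_rotvec());c=cam('wrist',s)
print('amber',ray(c,324,241,.15),'white',ray(c,334,99,.128),'long',np.mean([ray(c,*q,.013) for q in((160,63),(235,57),(250,187),(180,192))],0))
E
```

```text
clock: 3.58
position: [0.56, -0.2419, 0.1241]
ee_rot: [2.221, 2.221, 0.0]
force: [-0.8, 0.0, -0.7]
width: 0.489
gripper_force: 0.0
t 3.58 p [ 0.56   -0.2419  0.1241] yawY -0.0 tz [ 0.001 -0.    -1.   ] F [-0.8  0.  -0.7] w 0.0449 g 0.0
amber [ 0.56182688 -0.23655165  0.15      ] white [ 0.56859128 -0.13390536  0.128     ] long [ 0.4367014  -0.14817007  0.013     ]
```

```bash
python3 -m pendant '[0.002,0,0,0,0,0,0.03, 0,0,0,0,0,0,0.03, 0,0,0,0,0,0,0.03, 0,0,-0.01,0,0,0,0.03, 0,0,-0.03,0,0,0,0.03, 0,0,-0.04,0,0,0,0.03, 0,0,-0.04,0,0,0,0.03, 0,0,-0.03,0,0,0,0.03, 0,0,-0.01,0,0,0,0.03, 0,0,0,0,0,0,0.03]' 40
python3 st.py .5735 .1916 .284
python3 - <<'E'
from h import *
im=get_image('top');cv2.imwrite('pics/t2.png',im[:,:,::-1]);im=im[:,:,::-1]
s=observe();c=cam('top');u,v=proj(c,[*s['position'][:2],s['position'][2]-.122]).astype(int);print(u,v)
w=cv2.resize(get_image('side')[50:250,130:330,::-1],(400,400))
cv2.imwrite('pics/c2.png',np.hstack([cv2.resize(im[v-60:v+60,u-60:u+60],(400,400)),w]))
E
```

```text
clock: 4.82
position: [0.5596, -0.2396, 0.2834]
ee_rot: [-2.221, -2.221, -0.0]
force: [0.2, 0.5, -3.2]
width: 0.419
gripper_force: 40.0
t 4.83 p [ 0.5596 -0.2396  0.2834] yawY 0.01 tz [-0.  0. -1.] F [ 0.2  0.5 -3.2] w 0.0385 g 40.0
delta tool [ 0.4312  0.014  -0.0005]
471 189
```

View pics/c2.png

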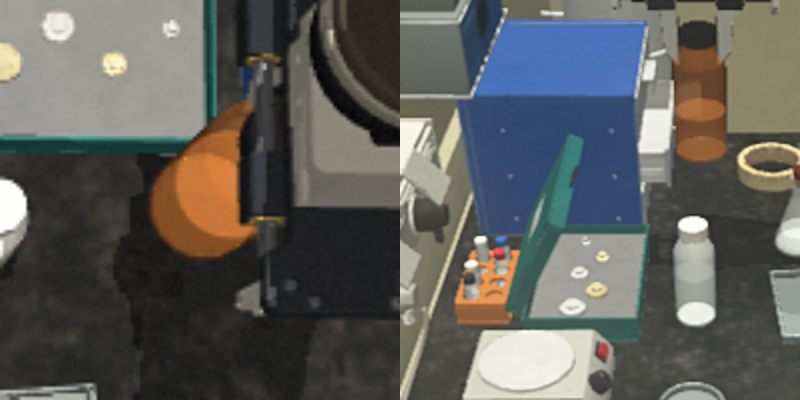

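The amber bottle is held upright and clear, with its base near top px (472,190) against a predicted (471,189). Now I'll move it to the large tray.

```bash
python3 -m pendant '[0.02,0,0,0,0,0,0.03, 0.04,0.002,0,0,0,0,0.03, 0.052,0.002,0,0,0,0,0.03, 0.052,0.002,0,0,0,0,0.03, 0.052,0.002,0,0,0,0,0.03, 0.052,0.002,0,0,0,0,0.03, 0.052,0.001,0,0,0,0,0.03, 0.051,0.001,0,0,0,0,0.03, 0.04,0,0,0,0,0,0.03, 0.02,0,0,0,0,0,0.03]' 40
python3 -m pendant '[0,0,0,0,0,0,0.03, 0,0,0.02,0,0,0,0.03, 0,0,0.04,0,0,0,0.03, 0,0,0.04,0,0,0,0.03, 0,0,0.02,0,0,0,0.03, 0,0,0,0,0,0,0.03]' 40
python3 st.py .5714 .1916 .1275
python3 - <<'E'
from h import *
s=observe();c=cam('top')
im=get_image('top')[:,:,::-1];w=get_image('wrist')[:,:,::-1];sd=get_image('side')[:,:,::-1]
cv2.imwrite('pics/c3.png',np.hstack([cv2.resize(im[140:260,190:310],(400,400)),cv2.resize(sd[200:360,190:350],(400,400))]))
E
```

```text
clock: 6.18
position: [0.5701, 0.1949, 0.2829]
ee_rot: [-2.215, -2.225, 0.001]
force: [0.9, 0.1, -3.0]
width: 0.418
gripper_force: 40.0
clock: 6.92
position: [0.5709, 0.1886, 0.1619]
ee_rot: [-2.223, -2.218, 0.007]
force: [0.3, 0.4, -3.7]
width: 0.418
gripper_force: 40.0
t 6.92 p [0.5709 0.1886 0.1619] yawY -0.12 tz [-0.004 -0.002 -1.   ] F [ 0.3  0.4 -3.7] w 0.0384 g 40.0
delta tool [0.0031 0.0006 0.0344]
```

View pics/c3.png

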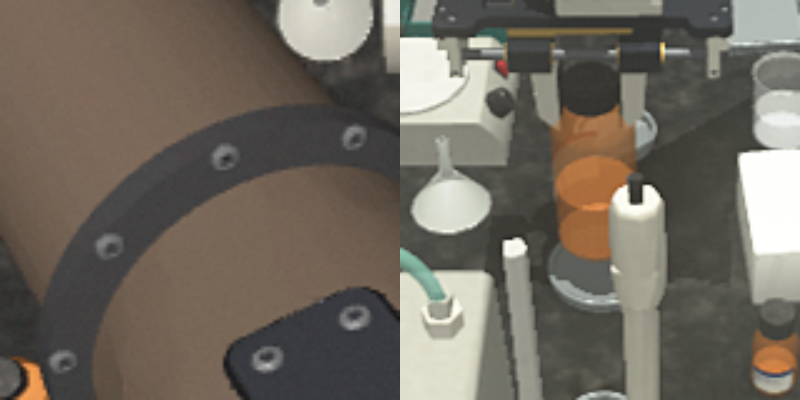

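The bottle hangs above the large tray (tray ellipse about side px (269,306)). I'll use the side camera as a tie-breaker on the x bias, then lower.

```bash
python3 - <<'E'
from h import *
im=cv2.imread('pics/side0.png');c=cam('side');g=cv2.cvtColor(im,cv2.COLOR_BGR2HSV)[...,2]
for n,(x0,y0,x1,y1) in dict(med=(255,235,300,272),long=(305,175,365,228)).items():
    k,_=cv2.findContours((g[y0:y1,x0:x1]>100).astype(np.uint8),0,cv2.CHAIN_APPROX_NONE,offset=(x0,y0))
    k=max(k,key=cv2.contourArea); P=np.array([ray(c,*q,.013)[:2] for q in k[:,0,:]],np.float32)
    print(n,cv2.minAreaRect(P))
E
python3 -m pendant '[0.003,0,0.01,0,0,0,0.03, 0,0,0.008,0,0,0,0.03, 0,0,0.008,0,0,0,0.03, 0,0,0.004,0,0,0,0.03, 0,0,0,0,0,0,0.03, 0,0,0,0,0,0,0.03]' 40; python3 st.py .5714 .1916 .128
```

```text
med ((0.5645101070404053, 0.038109004497528076), (0.06925855576992035, 0.07085224986076355), 35.207881927490234)
long ((0.4325440526008606, -0.1459203064441681), (0.08116810023784637, 0.13826316595077515), 5.143578052520752)
clock: 7.82
position: [0.5719, 0.1942, 0.1339]
ee_rot: [2.221, 2.221, 0.001]
force: [-0.7, -0.1, -4.0]
width: 0.416
gripper_force: 40.0
t 7.83 p [0.5719 0.1942 0.1339] yawY -0.01 tz [ 0.  0. -1.] F [-0.7 -0.1 -4. ] w 0.0382 g 40.0
delta tool [-0.0026 -0.0005  0.0059]
```

```bash
python3 -m pendant '[-0.002,-0.002,0.003,0,0,0,0.03, 0,0,0.003,0,0,0,0.03, 0,0,0,0,0,0,0.03, 0,0,0,0,0,0,0.03]' 40; python3 st.py .57 .1916 .128
```

```text
clock: 8.32
position: [0.5699, 0.1921, 0.1279]
ee_rot: [2.221, 2.221, 0.0]
force: [-0.9, -0.6, 1.1]
width: 0.418
gripper_force: 40.0
t 8.32 p [0.5699 0.1921 0.1279] yawY -0.01 tz [ 0. -0. -1.] F [-0.9 -0.6  1.1] w 0.0383 g 40.0
delta tool [-0.0005  0.0001 -0.0001]
```

```bash
python3 -m pendant '[0,0,0,0,0,0,0.05, 0,0,0,0,0,0,0.07, 0,0,0,0,0,0,0.07, 0,0,-0.01,0,0,0,0.07, 0,0,-0.04,0,0,0,0.07, 0,0,-0.04,0,0,0,0.07, 0,0,-0.03,0,0,0,0.07, -0.02,0,-0.02,0,0,0,0.07, -0.04,0,0,0,0,0,0.07, -0.05,0,0,0,0,0,0.07]' 30
python3 -m pendant '[-0.05,0,0,0,0,0,0.07, -0.05,0,0,0,0,0,0.07, -0.05,0,0,0,0,0,0.07, -0.04,-0.003,0,0,0,0,0.07, -0.02,-0.002,0,0,0,0,0.07, -0.006,0,0,0,0,0,0.07, 0,0,0,0,0,0,0.07, 0,0,0,0,0,0,0.07]' 
python3 st.py .5645 -.1343 .1
python3 - <<'E'
from h import *
s=observe();im=get_image('wrist')[:,:,::-1];cv2.imwrite('pics/w4.png',im);c=cam('wrist',s)
print('pred white',proj(c,[.5642,-.1346,.128]))
t=get_image('top')[:,:,::-1];cv2.imwrite('pics/t4.png',t)
cv2.imwrite('pics/c4.png',np.hstack([cv2.resize(im[60:360,170:470],(400,400)),cv2.resize(t[140:260,190:310],(400,400))]))
E
```

```text
clock: 9.57
position: [0.5698, 0.0822, 0.2689]
ee_rot: [2.219, 2.224, 0.003]
force: [1.0, -0.1, -0.3]
width: 0.762
gripper_force: 0.0
clock: 10.58
position: [0.5651, -0.1319, 0.2679]
ee_rot: [-2.218, -2.224, -0.001]
force: [-0.1, 0.0, 0.5]
width: 0.761
gripper_force: 0.0
t 10.57 p [ 0.5651 -0.1319  0.2679] yawY 0.15 tz [ 0.     0.001 -1.   ] F [-0.1  0.   0.5] w 0.0699 g 0.0
delta tool [-0.0026 -0.0006  0.1679]
pred white [320.27982072 234.11515223]
```

View pics/c4.png

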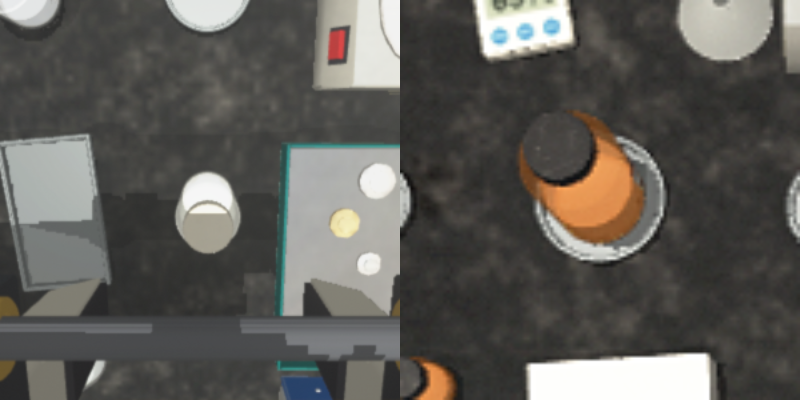

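The amber bottle is centred in the large tray (base about crop (597,197), tray (600,198)). The white cap shows the same constant wrist-camera offset as before, so the top estimate holds. Next I'll grasp the white bottle.

```bash
python3 -m pendant '[-0.002,0,0.02,0,0,0,0.07, 0,0,0.04,0,0,0,0.07, 0,0,0.04,0,0,0,0.06, 0,0,0.04,0,0,0,0.06, 0,0,0.02,0,0,0,0.06, 0,0,0.003,0,0,0,0.06, 0,0,0,0,0,0,0.06, 0,0,0,0,0,0,0.02, 0,0,0,0,0,0,0.02, 0,0,0,0,0,0,0.02]' 25
python3 st.py .5645 -.1343 .105
python3 -m pendant '[0,0,0,0,0,0,0.02, 0,0,0,0,0,0,0.02, 0,0,0,0,0,0,0.02, 0,0,-0.01,0,0,0,0.02, 0,0,-0.03,0,0,0,0.02, 0,0,-0.05,0,0,0,0.02, 0,0,-0.05,0,0,0,0.02, 0.02,0,-0.03,0,0,0,0.02, 0.03,0,0,0,0,0,0.02, 0.03,0,0,0,0,0,0.02]' 25
python3 st.py .5644 .0361 .109
```

```text
clock: 11.92
position: [0.565, -0.136, 0.1052]
ee_rot: [2.221, 2.221, 0.001]
force: [0.5, -0.2, 0.6]
width: 0.376
gripper_force: 0.1
t 11.93 p [ 0.565  -0.136   0.1052] yawY -0.01 tz [ 0.001 -0.    -1.   ] F [ 0.5 -0.2  0.6] w 0.0345 g 0.1
delta tool [ 0.0017 -0.0005  0.0002]
clock: 13.18
position: [0.5646, -0.0551, 0.2756]
ee_rot: [2.222, 2.22, 0.001]
force: [0.8, -0.4, -1.2]
width: 0.334
gripper_force: 24.9
t 13.18 p [ 0.5646 -0.0551  0.2756] yawY -0.03 tz [ 0.001 -0.    -1.   ] F [ 0.8 -0.4 -1.2] w 0.0307 g 24.9
delta tool [ 0.0912 -0.0003  0.1666]
```

```bash
python3 -m pendant '[0.03,0,0,0,0,0,0.02, 0.03,0,0,0,0,0,0.02, 0.02,0,0,0,0,0,0.02, 0.0105,0,0,0,0,0,0.02, 0,0,0.02,0,0,0,0.02, 0,0,0.04,0,0,0,0.02, 0,0,0.04,0,0,0,0.02, 0,0,0.03,0,0,0,0.02, 0,0,0.02,0,0,0,0.02, 0,0,0,0,0,0,0.02]' 25
python3 -m pendant '[0,0,0,0,0,0,0.02, 0,0,0,0,0,0,0.02]'
python3 st.py .5644 .0358 .109
```

```text
clock: 14.42
position: [0.5637, 0.0337, 0.1235]
ee_rot: [-2.221, -2.219, 0.004]
force: [-0.2, 0.3, -1.0]
width: 0.336
gripper_force: 24.9
clock: 14.68
position: [0.5655, 0.0346, 0.1259]
ee_rot: [2.221, 2.22, 0.002]
force: [-0.6, 0.7, -0.6]
width: 0.335
gripper_force: 24.9
t 14.68 p [0.5655 0.0346 0.1259] yawY -0.02 tz [ 0.002  0.    -1.   ] F [-0.6  0.7 -0.6] w 0.0308 g 24.9
delta tool [ 0.0012 -0.0011  0.0169]
```

```bash
python3 -m pendant '[0.001,-0.001,0.007,0,0,0,0.02, 0,0,0.006,0,0,0,0.02, 0,0,0.004,0,0,0,0.02, 0,0,0,0,0,0,0.02, 0,0,0,0,0,0,0.02]' 25
python3 st.py .5644 .0358 .109
```

```text
clock: 15.3
position: [0.5646, 0.0356, 0.1084]
ee_rot: [2.221, 2.22, 0.002]
force: [0.1, -0.1, 6.4]
width: 0.338
gripper_force: 25.0
t 15.3 p [0.5646 0.0356 0.1084] yawY -0.01 tz [ 0.002 -0.    -1.   ] F [ 0.1 -0.1  6.4] w 0.031 g 25.0
delta tool [ 0.0002 -0.0002 -0.0006]
```

```bash
python3 -m pendant '[0,0,0,0,0,0,0.045, 0,0,0,0,0,0,0.06, 0,0,0,0,0,0,0.06, 0,0,-0.01,0,0,0,0.06, 0,0,-0.04,0,0,0,0.06, 0,0,-0.05,0,0,0,0.06, 0,0,-0.04,0,0,0,0.06, 0.01,-0.015,-0.01,0,0,0,0.06, 0.03,-0.025,0,0,0,0,0.06, 0.04,-0.025,0,0,0,0,0.06]'
python3 -m pendant '[0.05,-0.025,0,0,0,0,0.06, 0.05,-0.025,0,0,0,0,0.06, 0.045,-0.005,0,0,0,0,0.06, 0.025,0,0,0,0,0,0.06, 0.009,0,0,0,0,0.17,0.06, 0,0,0,0,0,0.17,0.06, 0,0,0,0,0,0,0.06, 0,0,0,0,0,0,0.06]'
python3 st.py .4445 .2951 .045
python3 - <<'E'
from h import *
s=observe();im=get_image('wrist')[:,:,::-1];c=cam('wrist',s)
print('pred drop',proj(c,[.4445,.2951,.072]))
t=get_image('top')[:,:,::-1];cv2.imwrite('pics/t5.png',t)
cv2.imwrite('pics/c5.png',np.hstack([cv2.resize(im[60:360,170:470],(400,400)),cv2.resize(t[140:260,260:380],(400,400))]))
E
```

```text
clock: 16.55
position: [0.4973, 0.1158, 0.2575]
ee_rot: [-2.223, -2.219, 0.001]
force: [0.1, 1.5, -0.0]
width: 0.654
gripper_force: 0.0
clock: 17.55
position: [0.4433, 0.2944, 0.2576]
ee_rot: [2.562, 1.819, -0.001]
force: [0.6, 0.1, -0.7]
width: 0.656
gripper_force: 0.0
t 17.55 p [0.4433 0.2944 0.2576] yawY -19.26 tz [-0. -0. -1.] F [ 0.6  0.1 -0.7] w 0.0602 g 0.0
delta tool [0.0011 0.001  0.2126]
pred drop [322.81283889 219.54273576]
```

View pics/c5.png

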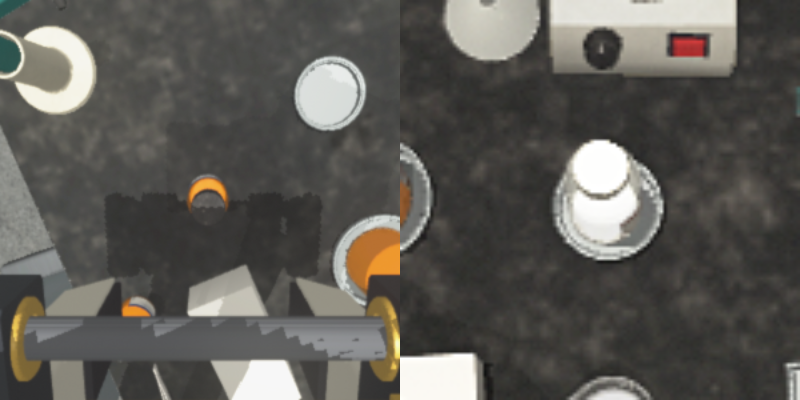

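The white bottle is centred in the medium tray (base crop (603,207), tray (608,206)). The dropper cap is under the tool at crop (208,205). Next I'll grasp it.

```bash
python3 -m pendant '[0.001,0.001,0.02,0,0,0,0.06, 0,0,0.05,0,0,0,0.06, 0,0,0.05,0,0,0,0.06, 0,0,0.04,0,0,0,0.06, 0,0,0.03,0,0,0,0.06, 0,0,0.015,0,0,0,0.055, 0,0,0.0035,0,0,0,0.05, 0,0,0,0,0,0,0.05, 0,0,0,0,0,0,0.01, 0,0,0,0,0,0,0.01]' 15
python3 st.py .4445 .2951 .049
python3 -m pendant '[0,0,0,0,0,0,0.01, 0,0,0,0,0,0,0.01, 0,0,0,0,0,0,0.01, 0,0,-0.01,0,0,0,0.01, 0,0,-0.03,0,0,0,0.01, 0,0,-0.03,0,0,0,0.01, 0,0,-0.01,0,0,0,0.01, 0,0,0,0,0,0,0.01]' 15
python3 st.py .563 .3413 .08
```

```text
clock: 18.9
position: [0.4455, 0.2955, 0.05]
ee_rot: [2.565, 1.813, 0.002]
force: [-0.5, -0.8, 0.4]
width: 0.374
gripper_force: 0.0
t 18.9 p [0.4455 0.2955 0.05  ] yawY -19.49 tz [ 0.001  0.001 -1.   ] F [-0.5 -0.8  0.4] w 0.0343 g 0.0
delta tool [-0.0007 -0.0008  0.001 ]
clock: 19.9
position: [0.4453, 0.2953, 0.1295]
ee_rot: [2.565, 1.813, 0.001]
force: [-0.4, -0.4, -1.1]
width: 0.264
gripper_force: 15.3
t 19.9 p [0.4453 0.2953 0.1295] yawY -19.5 tz [ 0.001  0.    -1.   ] F [-0.4 -0.4 -1.1] w 0.0242 g 15.3
delta tool [0.0827 0.0956 0.0497]
```

```bash
python3 -m pendant '[0.012,0.0155,0,0,0,0,0.01, 0.025,0.03,0,0,0,0,0.01, 0.025,0.03,0,0,0,0,0.01, 0.015,0.015,0,0,0,0,0.01, 0.006,0.005,0,0,0,0,0.01, 0,0,0.015,0,0,0,0.01, 0,0,0.03,0,0,0,0.01, 0,0,0.015,0,0,0,0.01, 0,0,0,0,0,0,0.01, 0,0,0,0,0,0,0.01]' 15
python3 st.py .563 .3413 .054
```

```text
clock: 21.15
position: [0.5629, 0.342, 0.07]
ee_rot: [-2.565, -1.814, -0.001]
force: [0.6, -0.3, 0.3]
width: 0.261
gripper_force: 15.3
t 21.15 p [0.5629 0.342  0.07  ] yawY -19.48 tz [ 0.001  0.001 -1.   ] F [ 0.6 -0.3  0.3] w 0.024 g 15.3
delta tool [-0.0006  0.0003  0.016 ]
```

```bash
python3 -m pendant '[0,0,0.007,0,0,0,0.01, 0,0,0.006,0,0,0,0.01, 0,0,0.0035,0,0,0,0.01, 0,0,0,0,0,0,0.01, 0,0,0,0,0,0,0.01]' 15
python3 st.py .563 .3413 .054
```

```text
clock: 21.78
position: [0.5628, 0.3415, 0.0536]
ee_rot: [2.565, 1.813, 0.0]
force: [-3.2, -2.6, 10.3]
width: 0.26
gripper_force: 18.8
t 21.77 p [0.5628 0.3415 0.0536] yawY -19.49 tz [ 0. -0. -1.] F [-3.2 -2.6 10.3] w 0.0238 g 18.8
delta tool [-0.0001  0.0003 -0.0004]
```

```bash
python3 -m pendant '[0,0,-0.001,0,0,0,0.01, 0,0,0,0,0,0,0.03, 0,0,0,0,0,0,0.045, 0,0,0,0,0,0,0.045, 0,0,-0.01,0,0,0,0.05, 0,0,-0.04,0,0,0,0.06, 0,0,-0.05,0,0,0,0.08, 0,0,-0.05,0,0,0,0.09, 0,0,-0.03,0,0,-0.14,0.09, 0,0,0,0,0,-0.14,0.09]'
python3 -m pendant '[0,0,0,0,0,-0.135,0.09, 0,0,0,0,0,0,0.09]'
python3 st.py .4325 .168 .03
python3 - <<'E'
from h import *
t=get_image('side')[:,:,::-1]
w=get_image('wrist')[:,:,::-1]
cv2.imwrite('pics/c6.png',np.hstack([cv2.resize(t[280:400,200:320],(400,400)),cv2.resize(w,(400,400))]))
E
```

```text
clock: 23.02
position: [0.5638, 0.3429, 0.238]
ee_rot: [2.281, 2.158, 0.009]
force: [-0.1, 0.4, -0.7]
width: 0.973
gripper_force: 0.0
clock: 23.28
position: [0.5628, 0.3415, 0.2343]
ee_rot: [-2.138, -2.302, -0.001]
force: [0.2, 0.0, -0.4]
width: 0.979
gripper_force: 0.0
t 23.27 p [0.5628 0.3415 0.2343] yawY 4.24 tz [ 0.  0. -1.] F [ 0.2  0.  -0.4] w 0.0899 g 0.0
delta tool [-0.1635 -0.1428  0.2042]
```

View pics/c6.png

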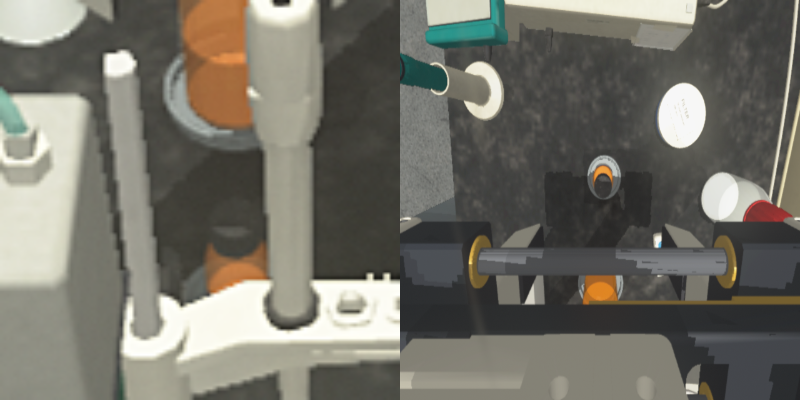

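The dropper stands in the small tray (wrist view, tray at (604,177) on the crop). On to the carton.

```bash
python3 -m pendant '[-0.02,-0.02,0,0,0,0,0.0915, -0.04,-0.035,0,0,0,0,0.0915, -0.04,-0.035,0,0,0,0,0.0915, -0.035,-0.03,0,0,0,0,0.0915, -0.02,-0.017,0,0,0,0,0.0915, -0.0085,-0.006,0,0,0,0,0.0915, 0,0,0.02,0,0,0,0.0915, 0,0,0.04,0,0,0,0.0915, 0,0,0.02,0,0,0,0.0915, 0,0,0,0,0,0,0.0915]' 25
python3 -m pendant '[0,0,0,0,0,0,0.0915]'
python3 st.py .4325 .168 .032
python3 - <<'E'
from h import *
s=observe();w=get_image('wrist')[:,:,::-1];c=cam('wrist',s);cv2.imwrite('pics/w7.png',w)
print(proj(c,[.4325,.168,.056]),[proj(c,[.4325+a*.028*np.cos(.075)-b*.055*np.sin(.075),.168+a*.028*np.sin(.075)+b*.055*np.cos(.075),.056]).round() for a,b in((1,1),(-1,1),(-1,-1),(1,-1))])
E
```

```text
clock: 24.62
position: [0.432, 0.1683, 0.1527]
ee_rot: [-2.136, -2.302, 0.003]
force: [-1.4, 0.2, -0.7]
width: 1.002
gripper_force: 0.0
clock: 24.75
position: [0.4331, 0.1687, 0.1545]
ee_rot: [2.137, 2.303, 0.002]
force: [0.2, 0.1, 0.3]
width: 0.997
gripper_force: 0.0
t 24.75 p [0.4331 0.1687 0.1545] yawY 4.29 tz [ 0.001  0.001 -1.   ] F [0.2 0.1 0.3] w 0.0915 g 0.0
delta tool [-0.0008 -0.0008  0.1225]
[319.97080924 244.6193912 ] [array([361., 167.]), array([279., 167.]), array([283., 315.]), array([357., 315.])]
```

View pics/w7.png

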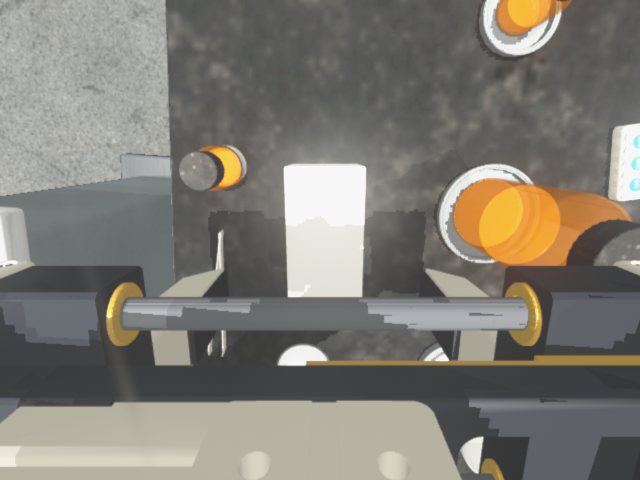

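Carton far edge spans columns 284–365 at row 165, square to the jaws. I'll descend and grip.

```bash
python3 -m pendant '[0,0.001,0.02,0,0,0,0.0915, 0,0,0.035,0,0,0,0.0915, 0,0,0.035,0,0,0,0.0915, 0,0,0.02,0,0,0,0.0915, 0,0,0.01,0,0,0,0.0915, 0,0,0.002,0,0,0,0.0915, 0,0,0,0,0,0,0.0915, 0,0,0,0,0,0,0.045, 0,0,0,0,0,0,0.045, 0,0,0,0,0,0,0.045]' 25
python3 -m pendant '[0,0,0,0,0,0,0.045, 0,0,0,0,0,0,0.045, 0,0,0,0,0,0,0.045]'
python3 st.py
```

```text
clock: 26.05
position: [0.4336, 0.1679, 0.032]
ee_rot: [2.137, 2.303, 0.001]
force: [0.0, -0.9, -0.8]
width: 0.721
gripper_force: 0.0
clock: 26.42
position: [0.4335, 0.168, 0.0318]
ee_rot: [2.137, 2.303, 0.0]
force: [-0.4, -0.8, 3.2]
width: 0.608
gripper_force: 25.0
t 26.43 p [0.4335 0.168  0.0318] yawY 4.29 tz [ 0. -0. -1.] F [-0.4 -0.8  3.2] w 0.0558 g 25.0
```

```bash
python3 -m pendant '[0,0,-0.01,0,0,0,0.045, 0,0,-0.03,0,0,0,0.045, 0,0,-0.05,0,0,0,0.045, 0,0,-0.04,0,0,0,0.045, -0.02,0,-0.01,0,0,0,0.045, -0.04,-0.004,0,0,0,0,0.045, -0.05,-0.004,0,0,0,0,0.045, -0.05,-0.004,0,0,0,0,0.045, -0.05,-0.004,0,0,0,0,0.045, -0.05,-0.004,0,0,0,0,0.045]' 25
python3 -m pendant '[-0.034,-0.003,0,0,0,-0.014,0.045, -0.015,-0.002,0,0,0,0,0.045, -0.005,0,0,0,0,0,0.045, 0,0,0.02,0,0,0,0.045, 0,0,0.04,0,0,0,0.045, 0,0,0.03,0,0,0,0.045, 0,0,0.01,0,0,0,0.045, 0,0,0,0,0,0,0.045, 0,0,0,0,0,0,0.045]'
python3 st.py .4321 -.147 .0358
```

```text
clock: 27.68
position: [0.4324, -0.0942, 0.1722]
ee_rot: [2.136, 2.303, 0.0]
force: [1.2, 0.3, -2.7]
width: 0.612
gripper_force: 25.0
clock: 28.8
position: [0.4332, -0.1468, 0.0728]
ee_rot: [2.119, 2.317, 0.001]
force: [0.5, 0.2, -1.6]
width: 0.609
gripper_force: 25.0
t 28.8 p [ 0.4332 -0.1468  0.0728] yawY 5.12 tz [ 0.002 -0.    -1.   ] F [ 0.5  0.2 -1.6] w 0.0559 g 25.0
delta tool [-0.0001 -0.0012  0.037 ]
```

```bash
python3 -m pendant '[0,-0.001,0.012,0,0,0,0.045, 0,0,0.012,0,0,0,0.045, 0,0,0.008,0,0,0,0.045, 0,0,0.0035,0,0,0,0.045, 0,0,0,0,0,0,0.045, 0,0,0,0,0,0,0.045]'
python3 st.py .4321 -.147 .0358
```

```text
clock: 29.55
position: [0.4315, -0.1471, 0.0364]
ee_rot: [2.12, 2.318, 0.0]
force: [0.3, 0.2, -1.7]
width: 0.607
gripper_force: 25.0
t 29.55 p [ 0.4315 -0.1471  0.0364] yawY 5.09 tz [ 0. -0. -1.] F [ 0.3  0.2 -1.7] w 0.0558 g 25.0
delta tool [0.0001 0.0006 0.0006]
```

Just above the floor; lower 1 mm, release, rise and back off.

```bash
python3 -m pendant '[0,0,0.001,0,0,0,0.045, 0,0,0,0,0,0,0.045, 0,0,0,0,0,0,0.065, 0,0,0,0,0,0,0.08, 0,0,0,0,0,0,0.08, 0,0,-0.01,0,0,0,0.08, 0,0,-0.04,0,0,0,0.08, 0,0,-0.05,0,0,0,0.08, 0,0,-0.05,0,0,0,0.08, 0,0,-0.05,0,0,0,0.08]'
python3 -m pendant '[-0.03,-0.02,-0.01,0,0,0,0.08, -0.05,-0.03,0,0,0,0,0.08, -0.06,-0.04,0,0,0,0,0.08, -0.06,-0.02,0,0,0,0,0.08, -0.06,0,0,0,0,0,0.08, -0.06,0,0,0,0,0,0.08, -0.03,0,0,0,0,0,0.08, 0,0,0,0,0,0,0.08, 0,0,0,0,0,0,0.08]'
python3 st.py
python3 - <<'E'
from h import *
t=get_image('top')[:,:,::-1];cv2.imwrite('pics/t8.png',t)
cv2.imwrite('pics/t8c.png',cv2.resize(t[160:330,120:540],(800,324),interpolation=cv2.INTER_CUBIC))
cv2.imwrite('pics/s8.png',get_image('side')[:,:,::-1])
E
```

```text
clock: 30.8
position: [0.4309, -0.1468, 0.2376]
ee_rot: [2.12, 2.318, 0.001]
force: [1.1, -0.2, -0.1]
width: 0.873
gripper_force: 0.0
clock: 31.92
position: [0.3578, -0.4952, 0.2455]
ee_rot: [-2.119, -2.319, -0.001]
force: [0.4, 1.1, -0.2]
width: 0.872
gripper_force: 0.0
t 31.93 p [ 0.3578 -0.4952  0.2455] yawY 5.15 tz [ 0.     0.001 -1.   ] F [ 0.4  1.1 -0.2] w 0.08 g 0.0
```

View pics/t8c.png

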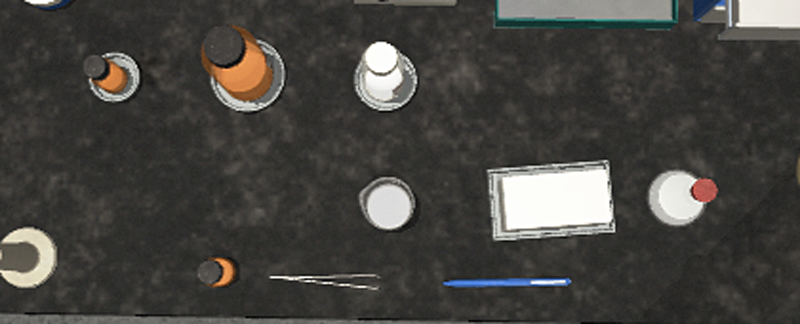

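View pics/s8.png

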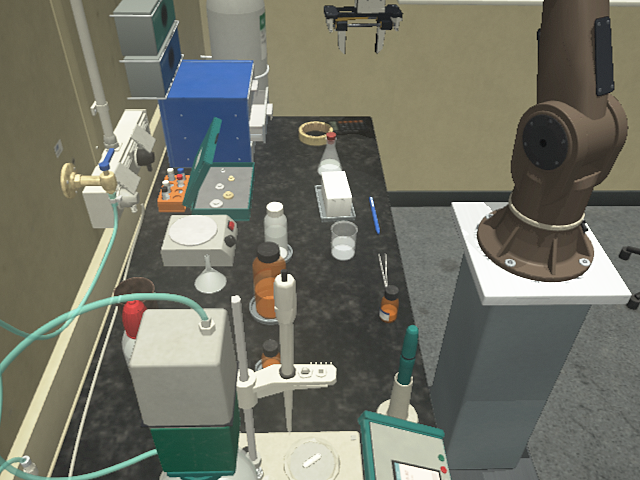

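All four items stand in their trays: dropper at crop (113,77), amber (247,75), white (385,82), carton (556,199). The flask (680,196) and beaker (387,203) look unmoved, so I'll hand in.

```bash
python3 -c "
from cell import *
print(sign_off())"
```

```text
the job is handed in; nothing more can be done
None
```

The amber, white-capped and dropper bottles and the carton are upright in their matching trays, the flask and beaker look unmoved in the final pictures, and the job was handed in at about 32 s of the 112 s allowed.

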